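# Latch the grill-side condiment box with its pull-turn-push knob

## Task

Latch the closed condiment box on the grill shelf for the night: pull its black locking knob up out of its locked position, turn it anticlockwise until the steel arm lies over the lid and the knob can drop into its second keyway, then push the knob fully home and let go. That keyway is unmarked and has to be found by feel. Keep the lid shut and leave the other things on the shelf where they are.

Things in the scene. Friction and masses are not known exactly. Their poses are not given: they have to be found in the camera images.
- cbox: fixed stainless condiment box, 180 mm (its x, front to back) x 260 (its y) x 100 high plus an 8 mm lid with a low wire handle; origin at the centre of its underside, front is its -x face. A round steel post, 72 mm across, carries the latch in front of it, axis at box x -130, y +50 mm. Nothing within 100 mm of that axis stands higher than the lid's top except the latch (the lid handle, further off: 134 mm)
- knob_grip (a point): point on the vertical axis of the black round ribbed locking knob, 20 mm below its top. Knob 52 mm across, 53 mm tall, top 167 mm above the shelf when home. Under it are a steel disc 76 mm across (its top 33 mm below this point) and the arm (top 25 mm below this point). The point turns with the knob; its -y axis points along the arm
- bar_tip (a point): outer end of the flat steel latch arm (20 mm wide, 8 mm thick) at mid-thickness, 85 mm from the knob's axis and 29 mm lower than knob_grip. The arm is fixed to the knob, rises and turns with it, and holds the lid down when it lies over it
- latch_lift (a joint): how far the knob and arm are pulled up, m: 0 home, 0.018 right out. Stays at any height (friction 4 N, weight 2 N). A key pin blocks turning until 0.010 up; from 0.013 it turns freely. Pushed down between the keyways the pin stops on a rigid ledge at 0.010; over a keyway the knob goes down to 0 with a push of 3 to 10 N
- latch_turn (a joint): turn of the knob, rad, anticlockwise from above positive: 0 = arm along the box's -y (clear of the lid), 1.57 = arm along the box's +x, straight over the lid. Starts between -0.12 and 0.12, stops at -0.15 and 2.4. The second keyway's middle is unmarked, anywhere from 1.35 to 1.95, new each time; it takes the pin within 0.06 of its middle. Turning needs 0.1 N m; it stays where left
- lid (a joint): hinge of the box's lid along its far edge, rad, 0 shut, grows as it opens; it lies shut by its own weight
- lid_front (a point): middle of the lid's front edge, on its top face, 108 mm above the shelf when shut
- tongs: stainless tongs, 200 mm long, 80 mm wide and 16 mm tall, lying; bystander, origin under their middle
- brush: red silicone basting brush, 185 mm long, 20 mm tall, lying; bystander, origin under its middle
- rub_bowl: white ceramic bowl, 104 mm across, 48 mm high; bystander, origin at the centre of its underside
- spray_cap: green plastic spray bottle cap, 60 mm long, 46 mm tall; bystander, origin at the centre of its underside
- drip_tray: aluminium drip tray, 130 x 100 x 22 mm; bystander, origin at the centre of its underside
- shaker: glass jar shaker, 52 mm across, 95 mm tall; bystander, origin at the centre of its underside
- spatula: short steel spatula with a wooden handle, 220 mm long, 60 mm wide, 14 mm tall, lying along the back of the lid; bystander, origin under its middle

How it is judged:
On the way, in this order (a step that is already met when the one before it is completed fails the run):
1. the knob is pulled up out of its starting keyway (value of joint latch_lift above 0.009 m and value of joint latch_turn below 0.6 rad), for 0.1 s.
2. while up, the knob is turned so that the arm lies over the lid (value of joint latch_lift above 0.007 m and value of joint latch_turn above 1.15 rad), for 0.05 s.
At the end, for the whole second after the job is handed in: the knob is pushed home (less than 3 mm up) in the second keyway, with the arm over the lid (turn between 1.2 and 2.1 rad) and still, and the lid is shut (under 0.04 rad) (value of joint latch_lift below 0.003 m and value of joint latch_turn between 1.2 and 2.1 rad and velocity of joint latch_turn between -0.1 and 0.1 rad/s and value of joint lid below 0.04 rad); the robot touches nothing.
It fails at once if the lid is lifted (value of joint lid above 0.15 rad).
It fails at once if a bystander is disturbed (moved by more than 30 mm) (distance of any of tongs, brush, rub_bowl, spray_cap, drip_tray, shaker, spatula from where it was at the start of the episode above 0.03 m).
It also fails if it takes over 48 s, if anything falls off the work surface, if the arm or the gripper's body presses on something with over 40 N, if the wrist force passes 120 N, or if a joint passes its speed limit or range.

## Robot

A 6-joint arm with a two-finger parallel gripper is mounted at the origin on the work surface. World frame = base frame: x ahead of the robot, y to its left, z up, the work surface at z = 0. Lengths are in m, angles in rad, forces in N, time in s.
With the tool pointing down it reaches from about 0.425 to 1.125 m from the base axis. Payload 14.9 kg.
Tool frame: the origin (TCP) lies midway between the tips of the shut fingers; the grasp point (between the pads) lies 19 mm behind it (r.grip_point_offset is the distance from the TCP to the grasp point, in m); x points along the fingers, y is the direction in which the jaws open and shut, and the axes are right-handed (so a half turn about x gives the same grasp; the last joint's range is limited). The gripper opens to 91 mm and grips with 3 to 60 N. Pads are 32 mm wide; open, the fingers measure 118 mm over their backs; the gripper's body (76 mm by 178 mm) begins 60 mm behind the grasp point.
Start: joints at [1.182, 0.379, 1.734, -0, 1.028, -0.033], TCP at [0.244, 0.656, 0.214] pointing down, gripper open.
Joint ranges: [-2.77, 2.77], [-0.74, 2.19], [0, 2.66], [-1.06, 4.2], [0.31, 2.87], [-3.08, 3.08]. Speed limits (rad/s): [1.89, 1.89, 2.39, 3.14, 3.14, 3.14].

## Interface

Orientations are given as a unit quaternion [x, y, z, w].
In Python, from station import status, optics, r, nets gives the robot as it stands.
- The arm moves only by the tool servo_tool, never from a script. Its argument "deltas" is one flat list of numbers, 7 for each row, row after row: the turn, a rotation vector about the tool's x, y, z in degrees, then the shift along the tool's x, y, z in m, then the finger opening in m, from 0 to 0.0912. In form: [wx, wy, wz, dx, dy, dz, jaw, wx, wy, wz, dx, dy, dz, jaw, ...]. A call has 1 to 5 rows; each row shifts and turns the pose as measured when the row begins, along the tool's axes as they then stand; what a row does not reach is not made up. A row lasts 1/10 s, in which the tool goes at most 50 mm and 8.59 degrees, less where a joint would pass 70% of its speed; a pose out of reach is approached as far as the arm can. A call is refused whole if a number of a shift passes 0.05 or a number of a turn 8.59, either way. A call with a gripper value outside its range is refused whole. The fingers move at their own pace and stop on an object; "squeeze" is the grip in N (left out, the last holds). Time passes only in rows, so rows that do not move let the fingers close. It gives the time, the measured TCP pose, the force and the opening at its end, in the units of the state.
- status.get_state(): the state, without advancing time (a new reading comes with each control period).
- optics.grab_frame(name): name is "side" or "top"; returns the picture (384x512x3 uint8, red, green, blue); there is no depth.
- optics.get_calibration(name): a dict with "intrinsics" (3x3 intrinsics, pixels), "world_from_camera" (4x4, takes a point from camera to world coordinates). Camera axes: x right, y down, z forward; pixel columns grow to the right and rows downward; lengths in m; the calibration is good to about 2 mm. A picture is of the moment at which its call begins. get_calibration takes no time and is no camera call.
- r.close_job(): hands the job in, once; it reports no verdict.
Trained networks look in the newest picture that a camera, given by its name, has taken for a name from the list of things; names that differ only in an ending like _2 or _b are one class to them, and where a whole thing is asked for, a point or a joint stands for the part that bears it (a point fixed in the world has none). Each returns a list of dicts, best first, with "confidence" (0 to 1); they miss things now and then, are a little off and sometimes report something else, mostly with a low value. They report only what shows in the picture. A call takes as long as a camera call.
- nets.boxes_of(camera, thing): "extent" ([left, top, width, height] in pixels, round what is visible of it).
- nets.pinpoint(camera, thing): "location" ([column, row] in pixels: a listed point, or the origin of a listed thing).
The state is a dict: "time_s": time; "qpos": joint angles; "joint_vel": joint speeds; "joint_efforts": joint torques, N m; "tool_pos": TCP position; "tool_rot": TCP orientation; "contact_force": force on the tool from outside, world axes, zero at the start; "wrist_torque": the same for the moment, N m; "opening": opening from 0.0 (shut) to 1.0 (fully open).
Only numpy, scipy, OpenCV 4.12 (cv2) and the standard library are available. Lean on these libraries where they do the work, as an engineer would, in place of code of your own. Each camera call takes 0.05 s, during which the arm holds its last target.

## Working session

There is one attempt and no reset: what is moved stays moved. The work goes in short steps, Python scripts to look and compute and a tool call to move; the robot and the scene stay as the last step left them, time stands still between calls to the robot, and variables do not carry over. Pictures are saved under pics/ and viewed, and the job is handed in when it is done.

Besides the shell and the picture viewer there is one more tool, called by a JSON object that holds its "op" and its "data". servo_tool: Moves the arm, as the interface text tells. Its arguments: {"type":"object","properties":{"deltas":{"type":"array","items":{"type":"number"}},"squeeze":{"type":"number"}},"required":["deltas"]}

```bash
ls; mkdir -p pics
python3 - <<'E'
from station import status, optics, r, nets
import cv2
s=status.get_state(); print(s, r.grip_point_offset)
for c in ("side","top"):
    im=optics.grab_frame(c); cv2.imwrite(f"pics/{c}0.png",im[:,:,::-1])
    k=optics.get_calibration(c); print(k)
    for t in("knob_grip","bar_tip","lid_front","cbox"):
        print(c,t,nets.pinpoint(c,t)[:2])
    print(nets.boxes_of(c,"knob_grip")[:2])
E
```

```text
pics
{'time_s': 0.0, 'qpos': array([ 1.18171351e+00,  3.79411478e-01,  1.73478242e+00,  1.18234317e-05,
        1.02852120e+00, -3.32748310e-02]), 'joint_vel': array([-0.00199894,  0.0009613 , -0.00082721,  0.00049914, -0.00018712,
       -0.00132023]), 'joint_efforts': array([ 2.57948966e-03, -7.63730192e+01, -4.34375131e+01,  6.51425449e-02,
        4.22814803e-02, -6.37472453e-05]), 'tool_pos': array([0.24367609, 0.65578598, 0.21328541]), 'tool_rot': array([ 0.12474942,  0.69603255, -0.12552398,  0.69585918]), 'contact_force': array([ 0.60841797, -0.10416796, -0.33001662]), 'wrist_torque': array([-0.00358621,  0.01521706,  0.0271828 ]), 'opening': 1.000401050789602} 0.0188
{'intrinsics': array([[356.79557284,   0.        , 253.51576054],
       [  0.        , 356.79557284, 191.02574283],
       [  0.        ,   0.        ,   1.        ]]), 'world_from_camera': array([[-0.98382736, -0.13993118,  0.11181682,  0.54297391],
       [-0.17792755,  0.69157687, -0.70004515,  0.58883564],
       [ 0.02062822, -0.70861886, -0.70528986,  0.65234499],
       [ 0.        ,  0.        ,  0.    
[... 441 characters left out ...]
263.21378115],
       [  0.        , 492.62508316, 192.49077997],
       [  0.        ,   0.        ,   1.        ]]), 'world_from_camera': array([[ 0.02380187, -0.98220853,  0.18627901,  0.39323004],
       [-0.99971373, -0.02383917,  0.00204004,  0.05723116],
       [ 0.00243699, -0.18627424, -0.98249477,  1.25194345],
       [ 0.        ,  0.        ,  0.        ,  1.        ]])}
top knob_grip []
top bar_tip [{'location': [300.1, 225.8], 'confidence': 0.93}]
top lid_front [{'location': [283.1, 212.4], 'confidence': 0.7}]
top cbox [{'location': [274.9, 184.1], 'confidence': 0.88}, {'location': [212.4, 199.9], 'confidence': 0.15}]
[{'extent': [247.3, 217.4, 54.4, 31.7], 'confidence': 0.83}]
```

View pics/side0.png

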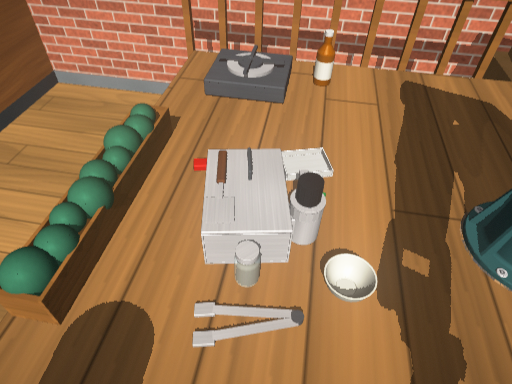

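View pics/top0.png

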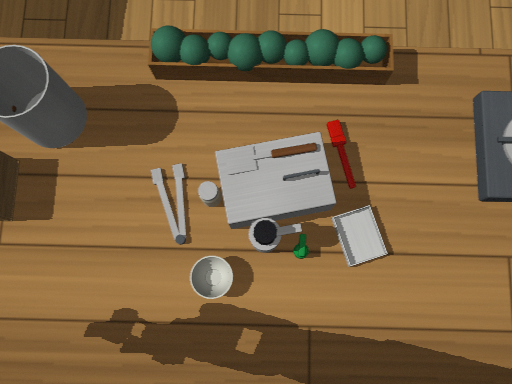

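The side view shows the box with the knob at about (310,188). The top view shows the knob at (265,232), the arm towards (300,227), the shaker at (208,192) and the green cap at (302,247), close to the arm.

```bash
cat > h.py <<'E'
import numpy as np
from station import status, optics, r, nets
def ray(c,p):
    k=optics.get_calibration(c);T=k["world_from_camera"];d=T[:3,:3]@np.linalg.solve(k["intrinsics"],[p[0],p[1],1.]);return T[:3,3],d
def atz(c,p,z):
    o,d=ray(c,p);return o+d*(z-o[2])/d[2]
def tri(ps):
    A=np.zeros((3,3));b=np.zeros(3)
    for c,p in ps:
        o,d=ray(c,p);d=d/np.linalg.norm(d);M=np.eye(3)-np.outer(d,d);A+=M;b+=M@o
    return np.linalg.solve(A,b)
def proj(c,X):
    k=optics.get_calibration(c);T=np.linalg.inv(k["world_from_camera"]);q=k["intrinsics"]@(T[:3,:3]@X+T[:3,3]);return q[:2]/q[2]
E
python3 - <<'E'
from h import *
import cv2
np.set_printoptions(precision=4,suppress=True)
print("knob side",atz("side",(310.6,189.4),.147))
print("bar",atz("top",(300.1,225.8),.118),atz("side",(303.2,169.5),.118),tri([("top",(300.1,225.8)),("side",(303.2,169.5))]))
print("lid",atz("top",(283.1,212.4),.108),atz("side",(288.8,182.5),.108))
im=optics.grab_frame("top");print(r.grip_point_offset)
# dark blob in top
g=im.max(2)[215:250,245:290]; m=(g<45).astype(np.uint8)
n,l,st,ce=cv2.connectedComponentsWithStats(m)
i=1+np.argmax(st[1:,4]);print(st[i],ce[i]+[245,215]); print("knob top face",atz("top",ce[i]+[245,215],.167),atz("top",ce[i]+[245,215],.15))
# lid corners
for p in [(216,152),(321,133),(335,202),(228,222)]: print("corner",atz("top",p,.108))
for t in("shaker","spray_cap","drip_tray","rub_bowl","tongs"):
    p=nets.pinpoint("top",t)[:1]; print(t,p, atz("top",p[0]["location"],0) if p else None)
cv2.imwrite("pics/crop.png",cv2.resize(im[190:270,190:350,::-1],None,fx=5,fy=5,interpolation=cv2.INTER_CUBIC))
im=optics.grab_frame("side");cv2.imwrite("pics/crops.png",cv2.resize(im[140:260,220:380,::-1],None,fx=5,fy=5,interpolation=cv2.INTER_CUBIC))
E
```

```text
knob side [0.5105 0.0597 0.147 ]
bar [ 0.5319 -0.0276  0.118 ] [ 0.5294 -0.0321  0.118 ] [ 0.5304 -0.0271  0.1225]
lid [0.5637 0.0118 0.108 ] [0.5571 0.0065 0.108 ]
0.0188
[  9   6  23  24 428] [264.7056 232.3014]
knob top face [0.5096 0.0541 0.167 ] [0.5114 0.054  0.15  ]
corner [0.7063 0.1753 0.108 ]
corner [ 0.76   -0.0767  0.108 ]
corner [ 0.5914 -0.11    0.108 ]
corner [0.538  0.1402 0.108 ]
shaker [{'location': [210.2, 198.2], 'confidence': 0.97}] [0.6123 0.1962 0.    ]
spray_cap [{'location': [301.5, 253.3], 'confidence': 0.56}] [ 0.4765 -0.0407  0.    ]
drip_tray [{'location': [360.7, 236.0], 'confidence': 0.71}] [ 0.5239 -0.1909  0.    ]
rub_bowl [{'location': [211.7, 274.0], 'confidence': 0.65}] [0.4195 0.184  0.    ]
tongs [{'location': [177.7, 207.7], 'confidence': 0.59}] [0.5855 0.2786 0.    ]
```

View pics/crop.png

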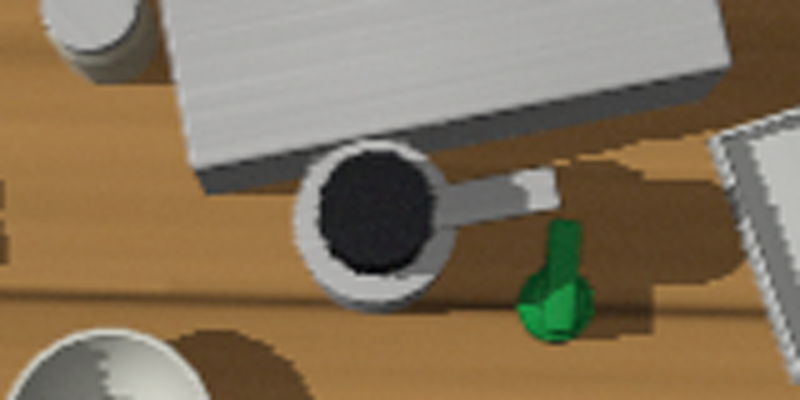

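View pics/crops.png

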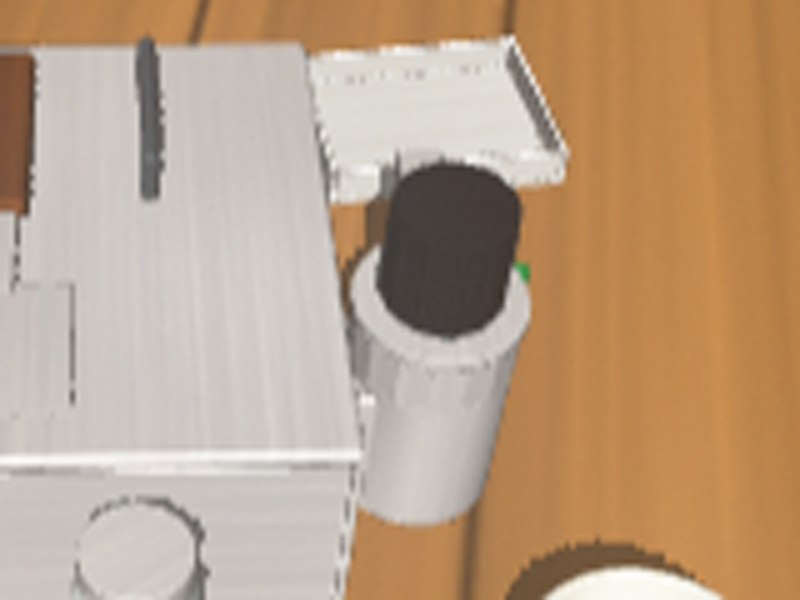

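```bash
cat >> h.py <<'E'
from scipy.spatial.transform import Rotation as Ro
np.set_printoptions(precision=4,suppress=True)
def st():
    s=status.get_state();R=Ro.from_quat(s["tool_rot"]).as_matrix();p=s["tool_pos"]
    yaw=np.degrees(np.arctan2(R[1,1],R[0,1]))
    print("t",s["time_s"],"p",p,"q",s["qpos"],"F",s["contact_force"],"M",s["wrist_torque"],"open",s["opening"]*91.2)
    print("x",R[:,0],"y",R[:,1],"z",R[:,2],"jawyaw",yaw); return s,R,p
def to(target):
    s,R,p=st();print("tool shift to target",R.T@(np.array(target)-p))
    # tilt correction: bring tool x to world -z
    a=R[:,0];ax=np.cross(a,[0,0,-1]);print("tilt fix deg (tool)",np.degrees(R.T@ax))
E
python3 -c "
from h import *
to([.511,.0545,.23])
b=Ro.from_euler('z',12,degrees=True).as_matrix();print(np.array([.649,.0322,0])+b@[-.13,.05,0])
for c,p in(('top',(265.3,231.4)),): print(atz(c,p,.167))"
```

```text
t 0.95 p [0.2438 0.6562 0.2139] q [ 1.1817  0.3789  1.7342  0.      1.0285 -0.0333] F [0.0413 0.3921 0.9597] M [-0.0021  0.0013 -0.0027] open 91.44410527634737
x [-0. -0. -1.] y [ 0.3483  0.9374 -0.    ] z [ 0.9374 -0.3483 -0.    ] jawyaw 69.61363931029527
tool shift to target [-0.0161 -0.4709  0.46  ]
tilt fix deg (tool) [ 0.     -0.0019  0.0007]
[0.5114 0.0541 0.    ]
[0.5116 0.0528 0.167 ]
```

{"op": "servo_tool", "data": {"deltas": [0,0,0,-0.003,-0.034,0.033,0.0912,0,0,0,-0.003,-0.034,0.033,0.0912,0,0,0,-0.003,-0.034,0.033,0.0912,0,0,0,-0.003,-0.034,0.033,0.0912,0,0,0,-0.003,-0.034,0.033,0.0912]}}

```text
time_s: 1.45
tool_pos: [0.3399, 0.4366, 0.2285]
tool_rot: [0.123, 0.696, -0.122, 0.696]
contact_force: [0.9, 0.9, 0.2]
opening: 1.002
```

{"op": "servo_tool", "data": {"deltas": [0,0,0,0,-0.034,0.033,0.0912,0,0,0,0,-0.034,0.033,0.0912,0,0,0,0,-0.034,0.033,0.0912,0,0,0,0,-0.034,0.033,0.0912,0,0,0,0,-0.034,0.033,0.0912]}}

```text
time_s: 1.95
tool_pos: [0.4393, 0.2119, 0.23]
tool_rot: [0.124, 0.695, -0.121, 0.698]
contact_force: [0.5, 0.1, 0.7]
opening: 0.998
```

```bash
python3 -c "
from h import *
to([.511,.054,.23])"
```

```text
t 1.95 p [0.4393 0.2119 0.23  ] q [ 0.4006  0.0123  2.1479  0.0022  0.9764 -0.8236] F [0.5295 0.0728 0.6872] M [ 0.0436 -0.0482 -0.0165] open 90.99570131795882
x [ 0.0039  0.0036 -1.    ] y [0.3409 0.9401 0.0047] z [ 0.9401 -0.3409  0.0025] jawyaw 70.07055826604986
tool shift to target [-0.0003 -0.124   0.1212]
tilt fix deg (tool) [-0.      0.1404 -0.2706]
```

{"op": "servo_tool", "data": {"deltas": [0,0,0,0,-0.031,0.0303,0.0912,0,0,0,0,-0.031,0.0303,0.0912,0,0,0,0,-0.031,0.0303,0.0912,0,0,0,0,-0.031,0.0303,0.0912,8.5,0,0,0,0,0,0.0912]}}

```text
time_s: 2.45
tool_pos: [0.5148, 0.0426, 0.2315]
tool_rot: [0.176, 0.683, -0.172, 0.688]
contact_force: [-0.7, 1.1, 0.3]
opening: 1.003
```

{"op": "servo_tool", "data": {"deltas": [8.5,0,0,0,0,0,0.0912,8.5,0,0,0,0,0,0.0912,8.5,0,0,0,0,0,0.0912,8.5,0,0,0,0,0,0.0912,8.5,0,0,0,0,0,0.0912]}}

```text
time_s: 2.95
tool_pos: [0.5156, 0.0401, 0.232]
tool_rot: [0.417, 0.571, -0.411, 0.575]
contact_force: [0.8, 0.7, 0.0]
opening: 1.002
```

{"op": "servo_tool", "data": {"deltas": [8.5,0,0,0,0,0,0.0912,8.5,0,0,0,0,0,0.0912,8.5,0,0,0,0,0,0.0912,8.5,0,0,0,0,0,0.0912,8.5,0,0,0,0,0,0.0912]}}

```text
time_s: 3.45
tool_pos: [0.5157, 0.04, 0.2325]
tool_rot: [0.599, 0.381, -0.592, 0.382]
contact_force: [-0.4, -0.4, 0.3]
opening: 0.998
```

```bash
python3 -c "
from h import *
import cv2
to([.511,.054,.131])
im=optics.grab_frame('top');cv2.imwrite('pics/t1.png',im[:,:,::-1])
im=optics.grab_frame('side');cv2.imwrite('pics/s1.png',im[:,:,::-1])"
```

```text
t 3.45 p [0.5157 0.04   0.2325] q [0.0306 0.0588 2.0943 0.0041 0.9784 0.4595] F [-0.4234 -0.4483  0.2667] M [-0.0627  0.1192 -0.0128] open 91.04628442040305
x [ 0.0101  0.0037 -0.9999] y [ 0.9084 -0.418   0.0076] z [-0.418  -0.9084 -0.0076] jawyaw -24.711838530963476
tool shift to target [ 0.1015 -0.0109 -0.01  ]
tilt fix deg (tool) [ 0.     -0.4351 -0.4348]
```

View pics/s1.png

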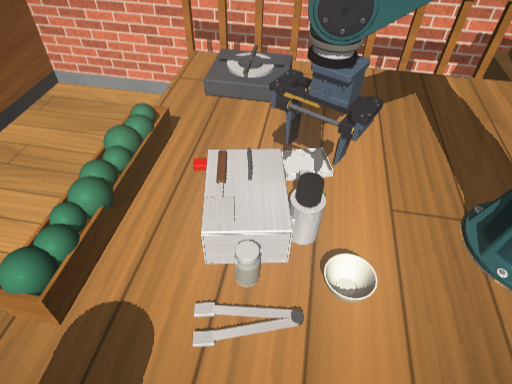

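The gripper is above the knob but about 15 mm off. I'll correct that and the tilt first, then descend.

{"op": "servo_tool", "data": {"deltas": [0,-0.43,-0.43,0,-0.011,-0.01,0.0912,0,0,0,0.03,0,0,0.0912,0,0,0,0,0,0,0.0912]}}

```text
time_s: 3.85
tool_pos: [0.5102, 0.054, 0.2027]
tool_rot: [0.592, 0.386, -0.592, 0.387]
contact_force: [-0.4, 0.2, -0.2]
opening: 1.0
```

```bash
python3 -c "
from h import *
to([.5112,.054,.131])"
```

```text
t 3.85 p [0.5102 0.054  0.2027] q [ 0.0601  0.0969  2.116  -0.0001  0.9272  0.4736] F [-0.4404  0.1996 -0.1942] M [-0.0573  0.1124 -0.0302] open 91.18170001257593
x [ 0.0015 -0.     -1.    ] y [ 0.9157 -0.4018  0.0014] z [-0.4018 -0.9157 -0.0006] jawyaw -23.689941782174618
tool shift to target [ 0.0717  0.0008 -0.0004]
tilt fix deg (tool) [-0.     -0.0334 -0.0785]
```

{"op": "servo_tool", "data": {"deltas": [0,0,0,0.024,0.0005,0,0.0912,0,0,0,0.024,0,0,0.0912,0,0,0,0.02,0,0,0.0912,0,0,0,0,0,0,0.0912]}}

```text
time_s: 4.25
tool_pos: [0.5132, 0.0537, 0.137]
tool_rot: [0.591, 0.39, -0.588, 0.392]
contact_force: [-0.2, 0.5, 1.4]
opening: 1.002
```

```bash
python3 -c "
from h import *
to([.5112,.054,.131])
import cv2
im=optics.grab_frame('side');cv2.imwrite('pics/s2.png',cv2.resize(im[80:260,200:420,::-1],None,fx=3,fy=3))"
```

```text
t 4.25 p [0.5132 0.0537 0.137 ] q [ 0.0592  0.2035  2.1415 -0.0001  0.7917  0.4587] F [-0.2477  0.52    1.4122] M [-0.0925  0.0736 -0.0048] open 91.35159846755394
x [ 0.0049  0.0002 -1.    ] y [ 0.9213 -0.3888  0.0045] z [-0.3888 -0.9213 -0.0021] jawyaw -22.88237473749893
tool shift to target [ 0.006  -0.002   0.0006]
tilt fix deg (tool) [-0.     -0.1216 -0.2551]
```

View pics/s2.png

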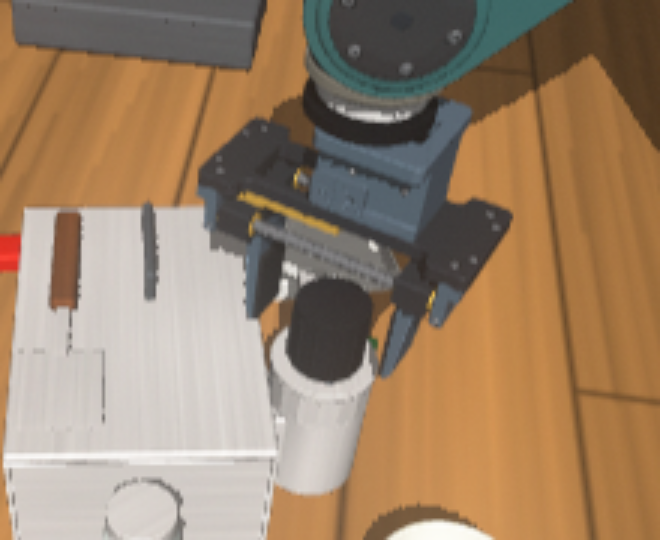

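```bash
python3 -c "
from h import *
p=np.array([.5132,.0537,.137]);y=np.array([.921,-.389,0])
f=lambda X:(proj('side',X)-[200,80])*3
print(f(p),f(p+.05*y),f(p-.05*y))
k=np.array([.511,.054,.167]);print('knobtop',f(k),f(k-[0,0,.053]), f(np.array([.511,.054,.147])))"
```

```text
[326.4422 332.0022] [262.8703 303.7679] [393.3464 361.7164]
knobtop [335.5678 300.8352] [325.2915 356.0041] [331.5658 322.3199]
```

{"op": "servo_tool", "data": {"deltas": [0,-0.12,-0.25,0.006,-0.002,0.0005,0.0912,0,0,0,0,0,0,0.045,0,0,0,0,0,0,0.045,0,0,0,0,0,0,0.045,0,0,0,0,0,0,0.045], "squeeze": 15}}

```text
time_s: 4.8
tool_pos: [0.5145, 0.0542, 0.1366]
tool_rot: [0.591, 0.39, -0.587, 0.393]
contact_force: [-0.0, -1.0, -0.4]
opening: 0.685
```

```bash
python3 -c "
from h import *
to([.5112,.054,.131])"
```

```text
t 4.8 p [0.5145 0.0542 0.1366] q [0.0599 0.2053 2.1401 0.     0.7892 0.4566] F [-0.0114 -0.9833 -0.4389] M [-0.1337  0.0685 -0.0045] open 62.46032243469131
x [ 0.007   0.0005 -1.    ] y [ 0.9223 -0.3864  0.0063] z [-0.3864 -0.9223 -0.0031] jawyaw -22.733974104075923
tool shift to target [ 0.0056 -0.003   0.0015]
tilt fix deg (tool) [-0.     -0.1792 -0.3609]
```

{"op": "servo_tool", "data": {"deltas": [0,-0.3,-0.7,0.008,-0.004,0.0015,0.07]}}

```text
time_s: 4.9
tool_pos: [0.511, 0.0544, 0.1294]
tool_rot: [-0.587, -0.393, 0.59, -0.391]
contact_force: [0.9, 0.2, -0.1]
opening: 0.736
```

```bash
python3 -c "
from h import *
to([.5112,.054,.131])"
```

```text
t 4.9 p [0.511  0.0544 0.1294] q [0.0603 0.2171 2.143  0.001  0.7861 0.4563] F [ 0.8766  0.2472 -0.08  ] M [-0.0987  0.0682 -0.0248] open 67.08126528591112
x [-0.0046  0.0004 -1.    ] y [ 0.9224 -0.3863 -0.0044] z [-0.3863 -0.9224  0.0014] jawyaw -22.72651565186823
tool shift to target [-0.0016  0.0003  0.0003]
tilt fix deg (tool) [-0.      0.0776  0.2519]
```

{"op": "servo_tool", "data": {"deltas": [0,0,0.2,-0.002,0,0,0.04,0,0,0,0,0,0,0.04,0,0,0,0,0,0,0.04,0,0,0,0,0,0,0.04,0,0,0,0,0,0,0.04], "squeeze": 20}}

```text
time_s: 5.4
tool_pos: [0.5107, 0.0541, 0.1305]
tool_rot: [-0.588, -0.392, 0.59, -0.392]
contact_force: [1.0, -0.8, -0.3]
opening: 0.562
```

```bash
python3 -c "
from h import *
to([.5112,.054,.131])"
```

```text
t 5.4 p [0.5107 0.0541 0.1305] q [ 0.061   0.2139  2.1445 -0.002   0.7857  0.4588] F [ 1.0299 -0.779  -0.2604] M [-0.2188  0.1034 -0.04  ] open 51.23793773596203
x [-0.0024 -0.0016 -1.    ] y [ 0.9225 -0.386  -0.0016] z [-0.386  -0.9225  0.0024] jawyaw -22.708567148823263
tool shift to target [-0.0005  0.0005 -0.0001]
tilt fix deg (tool) [0.     0.1367 0.0906]
```

The knob is gripped at 51 mm with low forces, so I'll lift it about 15 mm.

{"op": "servo_tool", "data": {"deltas": [0,0,0,-0.005,0,0,0.04,0,0,0,-0.005,0,0,0.04,0,0,0,-0.005,0,0,0.04], "squeeze": 25}}

```text
time_s: 5.7
tool_pos: [0.5105, 0.054, 0.1457]
tool_rot: [-0.588, -0.392, 0.59, -0.392]
contact_force: [3.7, -2.1, -6.3]
opening: 0.561
```

```bash
python3 -c "
from h import *
to([.5112,.054,.146])"
```

```text
t 5.7 p [0.5105 0.054  0.1457] q [ 0.0609  0.1882  2.1394 -0.0021  0.8168  0.4587] F [ 3.6673 -2.1016 -6.3088] M [-0.2751 -0.4473  0.0204] open 51.185890136057104
x [-0.0028 -0.0017 -1.    ] y [ 0.9225 -0.3861 -0.0019] z [-0.3861 -0.9225  0.0026] jawyaw -22.710837713498027
tool shift to target [-0.0003  0.0006 -0.0002]
tilt fix deg (tool) [0.     0.1518 0.1082]
```

The lift force of about 6 N matches the knob's friction plus weight. Next I'll turn it anticlockwise, which is negative about tool x.

{"op": "servo_tool", "data": {"deltas": [0,0,0,0,0,0,0.04,-3,0,0,0,0,0,0.04,-6,0,0,0,0,0,0.04,-6,0,0,0,0,0,0.04]}}

```text
time_s: 6.1
tool_pos: [0.5106, 0.054, 0.147]
tool_rot: [-0.53, -0.467, 0.532, -0.467]
contact_force: [4.4, -3.2, -6.2]
opening: 0.565
```

```bash
python3 -c "
from h import *
to([.5108,.054,.146])
import cv2
im=optics.grab_frame('side');cv2.imwrite('pics/s3.png',cv2.resize(im[80:260,200:420,::-1],None,fx=3,fy=3))"
```

```text
t 6.1 p [0.5106 0.054  0.147 ] q [ 0.0608  0.1857  2.1393 -0.0023  0.8183  0.1904] F [ 4.3954 -3.1995 -6.2137] M [-0.4586 -0.4623 -0.0519] open 51.532391568841525
x [-0.0017 -0.0018 -1.    ] y [ 0.9918 -0.1277 -0.0014] z [-0.1277 -0.9918  0.002 ] jawyaw -7.334577879465153
tool shift to target [ 0.001   0.0001 -0.0001]
tilt fix deg (tool) [0.     0.115  0.0827]
```

View pics/s3.png

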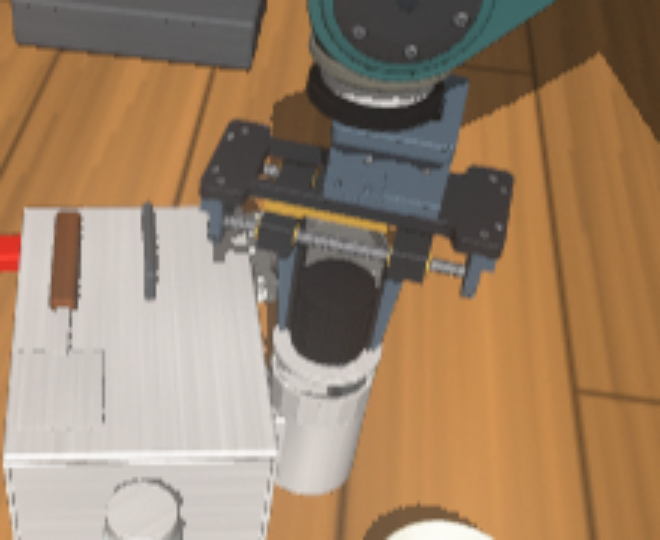

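The arm has lifted clear and is swinging towards the box. I'll continue to about 1.3 rad.

{"op": "servo_tool", "data": {"deltas": [-8,0,0,0.001,0,0,0.04,-8,0,0,0,0,0,0.04,-8,0,0,0,0,0,0.04,-8,0,0,0,0,0,0.04]}}

```text
time_s: 6.55
tool_pos: [0.5108, 0.0538, 0.1465]
tool_rot: [0.376, 0.598, -0.378, 0.598]
contact_force: [4.0, -1.2, -6.6]
opening: 0.556
```

```bash
python3 -c "
from h import *
to([.5108,.054,.146])"
```

```text
t 6.55 p [0.5108 0.0538 0.1465] q [ 0.0606  0.1865  2.1395 -0.0029  0.8168 -0.3839] F [ 3.981  -1.233  -6.6391] M [-0.5606 -0.576  -0.1602] open 50.70916694849626
x [-0.0011 -0.0022 -1.    ] y [ 0.902   0.4318 -0.0019] z [ 0.4318 -0.902   0.0015] jawyaw 25.57942904850653
tool shift to target [ 0.0005  0.0001 -0.0002]
tilt fix deg (tool) [0.     0.0873 0.1107]
```

{"op": "servo_tool", "data": {"deltas": [-8,0,0,0,0,0,0.04,-8,0,0,0,0,0,0.04,-8,0,0,0,0,0,0.04,0,0,0,0,0,0,0.04]}}

```text
time_s: 6.95
tool_pos: [0.5111, 0.0536, 0.1466]
tool_rot: [0.24, 0.665, -0.241, 0.665]
contact_force: [2.9, -0.5, -6.2]
opening: 0.563
```

```bash
python3 -c "
from h import *
to([.5108,.054,.143])
import cv2
for c in('top','side'):
    im=optics.grab_frame(c);cv2.imwrite('pics/%s4.png'%c,cv2.resize((im[80:260,200:420] if c=='side' else im[160:280,180:340])[:,:,::-1],None,fx=3,fy=3))
    b=nets.pinpoint(c,'bar_tip');print(b)
    if b:
        x=atz(c,b[0]['location'],.1345);a=Ro.from_euler('z',-12,degrees=True).as_matrix()@(x-[.511,.054,0]);print(x,np.arctan2(a[1],a[0])+np.pi/2,np.hypot(*a[:2]))
"
```

```text
t 6.95 p [0.5111 0.0536 0.1466] q [ 0.0605  0.1862  2.1395 -0.0037  0.8162 -0.814 ] F [ 2.9089 -0.5056 -6.1945] M [-0.378  -0.5448  0.0569] open 51.32231523142156
x [-0.0002 -0.0027 -1.    ] y [ 0.6395  0.7688 -0.0022] z [ 0.7688 -0.6395  0.0016] jawyaw 50.24327119412349
tool shift to target [ 0.0036  0.0002 -0.0005]
tilt fix deg (tool) [0.     0.0908 0.1241]
[{'location': [175.0, 206.4], 'confidence': 0.55}]
[0.5677 0.2612 0.1345] 2.6650808966606867 0.21482554252232586
[{'location': [269.4, 180.7], 'confidence': 0.78}]
[0.5975 0.0376 0.1345] 1.1739025740906313 0.08808886648099151
```

View pics/side4.png

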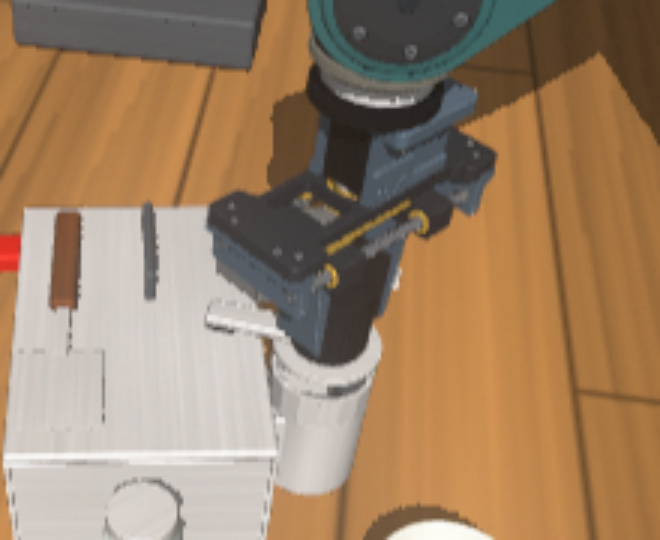

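View pics/top4.png

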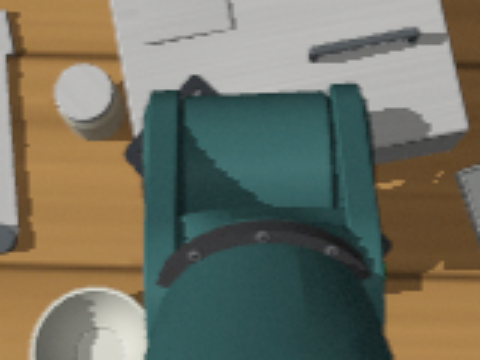

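```bash
python3 -c "
from h import *
for th in (1.1,1.2,1.3,1.4):
    a=np.radians(12)+th-np.pi/2
    for r_ in(.085,.05): print(th,r_,(proj('side',np.array([.511+r_*np.cos(a),.054+r_*np.sin(a),.1385]))-[200,80])*3)
"
```

```text
1.1 0.085 [215.8344 293.5768]
1.1 0.05 [261.8998 308.7696]
1.2 0.085 [211.6483 301.1026]
1.2 0.05 [259.6161 313.3104]
1.3 0.085 [208.559  309.0389]
1.3 0.05 [258.0067 318.0692]
1.4 0.085 [206.6215 317.3204]
1.4 0.05 [257.0965 323.003 ]
```

The arm is at about 1.3 rad by both turn count and picture. The ledge should read about TCP z 0.1405, so I'll start probing down.

{"op": "servo_tool", "data": {"deltas": [0,0,0,0.003,0,0,0.04,0,0,0,0.003,0,0,0.04,0,0,0,0.003,0,0,0.04], "squeeze": 40}}

```text
time_s: 7.45
tool_pos: [0.5121, 0.0535, 0.1388]
tool_rot: [0.243, 0.663, -0.244, 0.665]
contact_force: [-3.1, -2.3, 32.3]
opening: 0.558
```

```bash
python3 -c "
from h import *
st()"
```

```text
t 7.45 p [0.5121 0.0535 0.1388] q [ 0.0604  0.2002  2.141  -0.0042  0.7991 -0.8039] F [-3.0668 -2.2929 32.2636] M [-0.552   1.2575  0.1567] open 50.86365700007734
x [ 0.0015 -0.0029 -1.    ] y [ 0.647   0.7625 -0.0013] z [ 0.7625 -0.647   0.003 ] jawyaw 49.685076620752255
```

Ledge contact at z≈0.139. From here I'll step: up slightly, turn 4°, press lightly.

{"op": "servo_tool", "data": {"deltas": [0,0,0,-0.002,0,0,0.04,-4,0,0,-0.0005,0,0,0.04,0,0,0,0.002,0,0,0.04,0,0,0,0.001,0,0,0.04]}}

```text
time_s: 7.85
tool_pos: [0.5124, 0.0535, 0.1388]
tool_rot: [0.221, 0.671, -0.222, 0.672]
contact_force: [-7.6, -4.1, 24.6]
opening: 0.559
```

```bash
python3 -c "
from h import *
st()"
```

```text
t 7.85 p [0.5124 0.0535 0.1388] q [ 0.0604  0.2009  2.1403 -0.004   0.7995 -0.8708] F [-7.6245 -4.092  24.5974] M [-1.0407  2.0052  0.1665] open 50.96367111501809
x [ 0.001  -0.0028 -1.    ] y [ 0.5946  0.804  -0.0017] z [ 0.804  -0.5946  0.0025] jawyaw 53.51460669225982
```

{"op": "servo_tool", "data": {"deltas": [0,0,0,-0.002,-0.0007,-0.001,0.04,-4,0,0,-0.0005,0,0,0.04,0,0,0,0.002,0,0,0.04,0,0,0,0.001,0,0,0.04]}}

```text
time_s: 8.25
tool_pos: [0.5123, 0.0536, 0.1389]
tool_rot: [0.2, 0.677, -0.201, 0.68]
contact_force: [-4.5, -3.5, 21.4]
opening: 0.563
```

{"op": "servo_tool", "data": {"deltas": [0,0,0,-0.002,-0.0003,-0.0005,0.04,-4,0,0,-0.0005,0,0,0.04,0,0,0,0.002,0,0,0.04,0,0,0,0.001,0,0,0.04]}}

```text
time_s: 8.65
tool_pos: [0.5123, 0.0536, 0.1389]
tool_rot: [0.179, 0.682, -0.181, 0.686]
contact_force: [-5.1, -4.0, 23.8]
opening: 0.556
```

```bash
python3 -c "
from h import *
st()"
```

```text
t 8.65 p [0.5123 0.0536 0.1389] q [ 0.0607  0.1993  2.1421 -0.0045  0.7958 -0.9921] F [-5.139  -4.0182 23.7936] M [-0.9939  1.6816  0.1265] open 50.74429566864067
x [ 0.0045 -0.0029 -1.    ] y [ 0.4924  0.8703 -0.0003] z [ 0.8703 -0.4924  0.0053] jawyaw 60.49879049017092
```

{"op": "servo_tool", "data": {"deltas": [0,0,0,-0.002,-0.0003,-0.0005,0.04,-4,0,0,-0.0005,0,0,0.04,0,0,0,0.002,0,0,0.04,0,0,0,0.001,0,0,0.04]}}

```text
time_s: 9.05
tool_pos: [0.5124, 0.0537, 0.1389]
tool_rot: [0.16, 0.687, -0.161, 0.691]
contact_force: [-5.6, -2.3, 24.7]
opening: 0.557
```

{"op": "servo_tool", "data": {"deltas": [0,0,0,-0.002,-0.0003,-0.0005,0.04,-4,0,0,-0.0005,0,0,0.04,0,0,0,0.002,0,0,0.04,0,0,0,0.001,0,0,0.04]}}

```text
time_s: 9.45
tool_pos: [0.5124, 0.0537, 0.1389]
tool_rot: [0.14, 0.691, -0.141, 0.696]
contact_force: [-5.6, -2.0, 24.2]
opening: 0.564
```

```bash
python3 -c "
from h import *
to([.511,.0536,.139])"
```

```text
t 9.45 p [0.5124 0.0537 0.1389] q [ 0.0609  0.1986  2.143  -0.0047  0.7936 -1.1074] F [-5.6182 -2.0328 24.1892] M [-0.8056  1.7581  0.127 ] open 51.414729795682895
x [ 0.0065 -0.003  -1.    ] y [ 0.3887  0.9214 -0.0002] z [ 0.9213 -0.3887  0.0072] jawyaw 67.12545325085483
tool shift to target [-0.0001 -0.0006 -0.0013]
tilt fix deg (tool) [-0.      0.4116  0.0109]
```

Turn is about 1.6 rad (jaw yaw 67°), still on the ledge. Continuing, with a small tilt correction.

{"op": "servo_tool", "data": {"deltas": [0,0.4,0,-0.002,-0.0003,-0.0008,0.04,-4,0,0,-0.0005,0,0,0.04,0,0,0,0.002,0,0,0.04,0,0,0,0.001,0,0,0.04]}}

```text
time_s: 9.85
tool_pos: [0.5126, 0.0536, 0.1389]
tool_rot: [0.12, 0.696, -0.12, 0.697]
contact_force: [-4.5, -2.4, 22.1]
opening: 0.558
```

{"op": "servo_tool", "data": {"deltas": [0,0.2,0,-0.002,-0.0003,-0.0005,0.04,-4,0,0,-0.0005,0,0,0.04,0,0,0,0.002,0,0,0.04,0,0,0,0.001,0,0,0.04]}}

```text
time_s: 10.25
tool_pos: [0.5127, 0.0536, 0.1387]
tool_rot: [0.101, 0.7, -0.1, 0.7]
contact_force: [-5.2, -1.4, 21.4]
opening: 0.557
```

```bash
python3 -c "
from h import *
to([.511,.0536,.139])"
```

```text
t 10.25 p [0.5127 0.0536 0.1387] q [ 0.0583  0.2021  2.139   0.0016  0.8012 -1.2284] F [-5.2162 -1.4242 21.4101] M [-0.6245  1.2891  0.1683] open 50.79532011496789
x [-0.0007  0.0011 -1.    ] y [0.2814 0.9596 0.0009] z [ 0.9596 -0.2814 -0.001 ] jawyaw 73.65727483510307
tool shift to target [-0.0003 -0.0005 -0.0017]
tilt fix deg (tool) [-0.     -0.0588 -0.0498]
```

{"op": "servo_tool", "data": {"deltas": [0,0,0,-0.002,-0.0003,-0.0008,0.04,-4,0,0,-0.0005,0,0,0.04,0,0,0,0.002,0,0,0.04,0,0,0,0.001,0,0,0.04]}}

```text
time_s: 10.65
tool_pos: [0.5126, 0.0536, 0.1384]
tool_rot: [0.081, 0.702, -0.08, 0.703]
contact_force: [-4.0, -1.1, 20.0]
opening: 0.561
```

{"op": "servo_tool", "data": {"deltas": [0,0,0,-0.002,-0.0003,-0.0008,0.04,-4,0,0,-0.0005,0,0,0.04,0,0,0,0.002,0,0,0.04,0,0,0,0.001,0,0,0.04]}}

```text
time_s: 11.05
tool_pos: [0.5123, 0.0537, 0.1376]
tool_rot: [0.061, 0.704, -0.06, 0.705]
contact_force: [0.4, 1.1, 12.2]
opening: 0.558
```

```bash
python3 -c "
from h import *
to([.511,.0536,.139])
import cv2
for c in('side',):
    im=optics.grab_frame(c);cv2.imwrite('pics/%s5.png'%c,cv2.resize((im[80:260,200:420] if c=='side' else im[160:280,180:340])[:,:,::-1],None,fx=3,fy=3))
for th in (1.5,1.6,1.7,1.8,1.9,2.0):
    a=np.radians(12)+th-np.pi/2
    for r_ in(.085,.05): print(th,r_,(proj('side',np.array([.511+r_*np.cos(a),.054+r_*np.sin(a),.132]))-[200,80])*3)
"
```

```text
t 11.05 p [0.5123 0.0537 0.1376] q [ 0.0584  0.2021  2.1416  0.0021  0.7958 -1.3419] F [ 0.3651  1.0876 12.1549] M [0.0077 0.0838 0.1851] open 50.86317900139958
x [ 0.002   0.0016 -1.    ] y [0.1712 0.9852 0.0019] z [ 0.9852 -0.1712  0.0017] jawyaw 80.14441201359095
tool shift to target [-0.0014 -0.0003 -0.0012]
tilt fix deg (tool) [ 0.      0.0983 -0.1102]
1.5 0.085 [205.4069 332.5911]
1.5 0.05 [256.112  334.7727]
1.6 0.085 [205.896 341.341]
1.6 0.05 [256.6433 339.9163]
1.7 0.085 [207.638  350.2004]
1.7 0.05 [257.9055 345.0892]
1.8 0.085 [210.6459 359.0793]
1.8 0.05 [259.8963 350.2386]
1.9 0.085 [214.9184 367.8835]
1.9 0.05 [262.6054 355.3108]
2.0 0.085 [220.4392 376.5147]
2.0 0.05 [266.0142 360.2512]
```

View pics/side5.png

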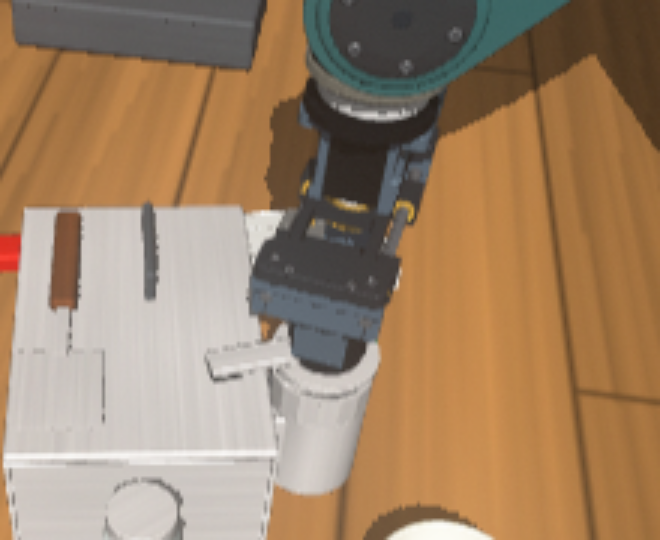

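The force fell to 12 N and z is below the ledge reading. It looks like the keyway, with the arm at about 1.82 rad. Pushing further.

{"op": "servo_tool", "data": {"deltas": [0,0,0,0.002,0,-0.001,0.04,0,0,0,0.002,0,0,0.04]}}

```text
time_s: 11.3
tool_pos: [0.5132, 0.0534, 0.1356]
tool_rot: [0.063, 0.703, -0.063, 0.706]
contact_force: [-3.6, -2.8, 17.3]
opening: 0.56
```

{"op": "servo_tool", "data": {"deltas": [0,0,0,0.002,0,-0.001,0.04,0,0,0,0.002,0,-0.001,0.04,0,0,0,0.002,0,0,0.04]}}

```text
time_s: 11.6
tool_pos: [0.5139, 0.0531, 0.1327]
tool_rot: [0.066, 0.701, -0.066, 0.707]
contact_force: [-6.7, -1.3, 26.0]
opening: 0.557
```

```bash
python3 -c "
from h import *
to([.511,.0536,.1295])
import cv2
for c in('side',):
    im=optics.grab_frame(c);cv2.imwrite('pics/%s6.png'%c,cv2.resize((im[80:260,200:420] if c=='side' else im[160:280,180:340])[:,:,::-1],None,fx=3,fy=3))
"
```

```text
t 11.6 p [0.5139 0.0531 0.1327] q [ 0.059   0.2103  2.1434 -0.0031  0.7793 -1.3226] F [-6.6815 -1.2951 26.0332] M [0.1857 1.6577 0.8389] open 50.82973454986944
x [ 0.0087 -0.0017 -1.    ] y [ 0.1859  0.9826 -0.    ] z [ 0.9825 -0.1859  0.0089] jawyaw 79.28638800778054
tool shift to target [ 0.0032 -0.     -0.003 ]
tilt fix deg (tool) [-0.      0.5071  0.0026]
```

View pics/side6.png

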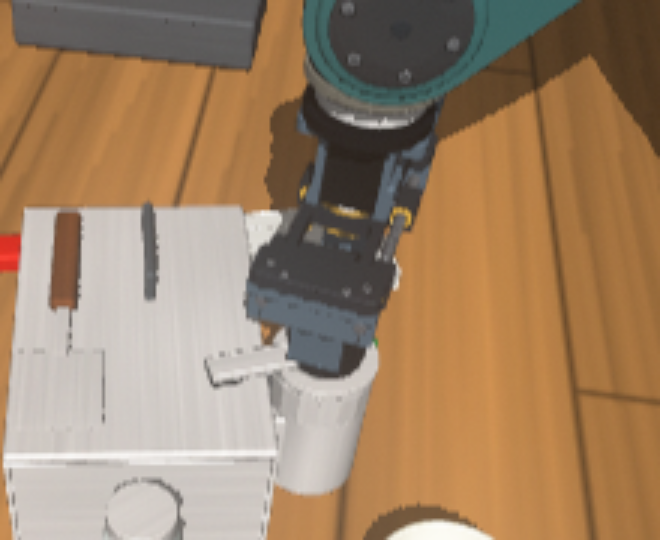

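It has dropped several mm but carries a twisting moment and has drifted 3 mm in x. I'll recentre, turn slightly further and push.

{"op": "servo_tool", "data": {"deltas": [-1.5,0.5,0,0,0,-0.003,0.04,0,0,0,0,0,0,0.04]}}

```text
time_s: 11.85
tool_pos: [0.5127, 0.0534, 0.1332]
tool_rot: [0.059, 0.703, -0.059, 0.706]
contact_force: [1.1, -1.6, -1.1]
opening: 0.559
```

```bash
python3 -c "
from h import *
to([.511,.0536,.1295])
"
```

```text
t 11.85 p [0.5127 0.0534 0.1332] q [ 0.0591  0.2096  2.1431 -0.0015  0.7852 -1.3443] F [ 1.0927 -1.5715 -1.1165] M [ 0.2224 -0.3073  0.8388] open 50.945325010579914
x [ 0.0038 -0.0009 -1.    ] y [ 0.1655  0.9862 -0.0002] z [ 0.9862 -0.1655  0.0039] jawyaw 80.47313438728881
tool shift to target [ 0.0037 -0.0001 -0.0017]
tilt fix deg (tool) [0.     0.2208 0.0134]
```

{"op": "servo_tool", "data": {"deltas": [-2,0.2,0,0,0,-0.002,0.04,0,0,0,0,0,0,0.04]}}

```text
time_s: 12.05
tool_pos: [0.5123, 0.0537, 0.1333]
tool_rot: [0.048, 0.704, -0.049, 0.707]
contact_force: [1.1, -1.7, 1.8]
opening: 0.559
```

```bash
python3 -c "
from h import *
to([.511,.0536,.1295])
"
```

```text
t 12.05 p [0.5123 0.0537 0.1333] q [ 0.0595  0.2087  2.144  -0.0009  0.7847 -1.3735] F [ 1.1204 -1.6957  1.7556] M [-0.1337 -0.4096  0.3833] open 50.945175161090546
x [ 0.0042 -0.0004 -1.    ] y [0.1368 0.9906 0.0002] z [ 0.9906 -0.1368  0.0042] jawyaw 82.1384504159873
tool shift to target [ 0.0038 -0.0003 -0.0013]
tilt fix deg (tool) [-0.      0.2408 -0.0111]
```

Turning further unloads the twist. Another small turn, then push.

{"op": "servo_tool", "data": {"deltas": [-1.3,0.2,0,0,0,-0.001,0.04,0,0,0,0.002,0,-0.001,0.04,0,0,0,0.002,0,-0.001,0.04,0,0,0,0.002,0,-0.001,0.04]}}

```text
time_s: 12.45
tool_pos: [0.5125, 0.0538, 0.1294]
tool_rot: [0.043, 0.703, -0.043, 0.709]
contact_force: [-3.5, -4.1, 32.0]
opening: 0.561
```

```bash
python3 -c "
from h import *
to([.511,.0536,.1295])
"
```

```text
t 12.45 p [0.5125 0.0538 0.1294] q [ 0.0599  0.2138  2.1472 -0.0018  0.7718 -1.3881] F [-3.4648 -4.1375 32.0126] M [-0.7412  0.7068  0.2469] open 51.12723113951478
x [ 0.0088 -0.0007 -1.    ] y [0.1211 0.9926 0.0003] z [ 0.9926 -0.1211  0.0089] jawyaw 83.04280778249378
tool shift to target [-0.0001 -0.0003 -0.0015]
tilt fix deg (tool) [ 0.      0.5079 -0.0193]
```

```bash
python3 -c "
from h import *
import cv2
im=optics.grab_frame('side');cv2.imwrite('pics/side7.png',cv2.resize(im[140:250,240:350,::-1],None,fx=5,fy=5,interpolation=cv2.INTER_CUBIC))
"
```

```text
(no output)
```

View pics/side7.png

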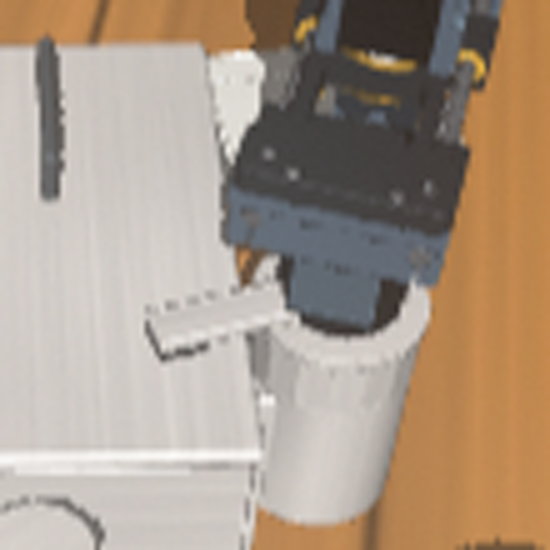

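The disc now sits on the post with no visible gap, and the arm lies over the lid. I'll release, back off, then confirm and press the knob top with closed fingertips; the top should be at z 0.167.

{"op": "servo_tool", "data": {"deltas": [0,0,0,-0.0005,0,0,0.0912,0,0,0,0,0,0,0.0912,0,0,0,0,0,0,0.0912,0,0,0,0,0,0,0.0912,0,0,0,0,0,0,0.0912]}}

```text
time_s: 13.0
tool_pos: [0.5101, 0.0537, 0.1288]
tool_rot: [0.045, 0.704, -0.045, 0.707]
contact_force: [0.4, -0.2, -0.1]
opening: 0.965
```

```bash
python3 -c "
from h import *
to([.511,.0536,.2])
"
```

```text
t 13.0 p [0.5101 0.0537 0.1288] q [ 0.0599  0.2135  2.1491 -0.0013  0.7757 -1.382 ] F [ 0.4395 -0.1875 -0.1122] M [0.0147 0.0452 0.0063] open 87.98316184378245
x [ 0.0033 -0.0007 -1.    ] y [ 0.1276  0.9918 -0.0003] z [ 0.9918 -0.1275  0.0034] jawyaw 82.67194278628651
tool shift to target [-0.0712 -0.      0.0012]
tilt fix deg (tool) [0.     0.1929 0.0166]
```

{"op": "servo_tool", "data": {"deltas": [0,0,0,-0.02,0,0,0.0912,0,0,0,-0.025,0,0,0.0912,0,0,0,-0.02,0,0,0.05,0,0,0,0,0,0,0,0,0,0,0,0,0,0]}}

```text
time_s: 13.5
tool_pos: [0.5082, 0.0537, 0.194]
tool_rot: [0.045, 0.706, -0.046, 0.705]
contact_force: [-0.1, 0.1, -0.1]
opening: 0.764
```

{"op": "servo_tool", "data": {"deltas": [0,0,0,0,0,0,0,0,0,0,0,0,0,0,0,0,0,0,0,0,0,0,0,0,0,0,0,0,0,0,0,0,0,0,0]}}

```text
time_s: 14.0
tool_pos: [0.5065, 0.0536, 0.1906]
tool_rot: [0.045, 0.708, -0.046, 0.704]
contact_force: [-0.1, -1.2, -0.6]
opening: 0.329
```

```bash
python3 -c "
from h import *
to([.511,.0536,.17])
import cv2
im=optics.grab_frame('side');cv2.imwrite('pics/side8.png',cv2.resize(im[120:250,220:350,::-1],None,fx=4,fy=4,interpolation=cv2.INTER_CUBIC))
"
```

```text
t 14.0 p [0.5065 0.0536 0.1906] q [ 0.0601  0.1118  2.1258 -0.0009  0.9096 -1.3809] F [-0.1467 -1.1854 -0.631 ] M [ 0.0373  0.0067 -0.0165] open 29.96954315868219
x [-0.0057 -0.0011 -1.    ] y [ 0.1289  0.9917 -0.0018] z [ 0.9916 -0.1289 -0.0055] jawyaw 82.59426681163552
tool shift to target [0.0206 0.0006 0.0045]
tilt fix deg (tool) [ 0.     -0.3137  0.1025]
```

View pics/side8.png

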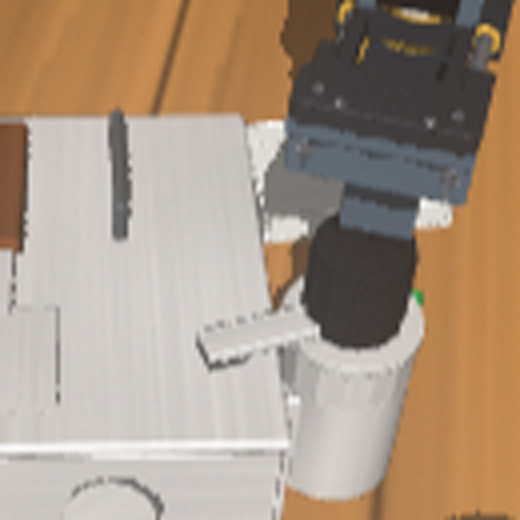

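{"op": "servo_tool", "data": {"deltas": [0,-0.3,0.1,0.006,0.0006,0.0045,0,0,0,0,0,0,0,0,0,0,0,0.004,0,0,0,0,0,0,0.004,0,0,0]}}

```text
time_s: 14.45
tool_pos: [0.5118, 0.0537, 0.1758]
tool_rot: [0.046, 0.705, -0.046, 0.706]
contact_force: [0.1, -0.8, -0.9]
opening: 0.005
```

{"op": "servo_tool", "data": {"deltas": [0,0,0,0.002,0,0,0,0,0,0,0.002,0,0,0]}}

```text
time_s: 14.65
tool_pos: [0.5115, 0.0536, 0.1709]
tool_rot: [0.046, 0.706, -0.046, 0.706]
contact_force: [-0.3, -0.8, -0.3]
opening: 0.003
```

{"op": "servo_tool", "data": {"deltas": [0,0,0,0.002,0,0,0]}}

```text
time_s: 14.75
tool_pos: [0.5115, 0.0536, 0.1687]
tool_rot: [0.046, 0.706, -0.046, 0.706]
contact_force: [0.1, -0.2, 0.0]
opening: 0.009
```

{"op": "servo_tool", "data": {"deltas": [0,0,0,0.0015,0,0,0]}}

```text
time_s: 14.85
tool_pos: [0.5114, 0.0536, 0.1671]
tool_rot: [0.046, 0.706, -0.046, 0.706]
contact_force: [-2.3, 0.3, 15.7]
opening: 0.003
```

{"op": "servo_tool", "data": {"deltas": [0,0,0,0.001,0,0,0]}}

```text
time_s: 14.95
tool_pos: [0.5121, 0.0537, 0.167]
tool_rot: [0.046, 0.705, -0.046, 0.706]
contact_force: [-5.8, 0.2, 25.3]
opening: 0.006
```

The knob top is rigid at z 0.167 under 25 N, so it is fully home. Retreating straight up.

{"op": "servo_tool", "data": {"deltas": [0,0,0,-0.01,0,0,0,0,0,0,-0.03,0,0,0,0,0,0,-0.03,0,0,0,0,0,0,-0.03,0,0,0,0,0,0,0,0,0,0]}}

```text
time_s: 15.45
tool_pos: [0.5119, 0.0537, 0.2715]
tool_rot: [0.046, 0.705, -0.046, 0.706]
contact_force: [0.0, 0.6, -0.4]
opening: 0.008
```

```bash
python3 -c "
from h import *
import cv2
st()
for c in('side','top'):
    im=optics.grab_frame(c);cv2.imwrite('pics/%s9.png'%c,im[:,:,::-1])
for t in('bar_tip','knob_grip'): print(t,nets.pinpoint('side',t)[:1])
b=nets.pinpoint('side','bar_tip')[0]['location'];x=atz('side',b,.118);a=Ro.from_euler('z',-12,degrees=True).as_matrix()@(x-[.511,.054,0]);print(x,np.arctan2(a[1],a[0])+np.pi/2,np.hypot(*a[:2]))
"
```

```text
t 15.45 p [0.5119 0.0537 0.2715] q [ 0.0592  0.0102  2.0659  0.0001  1.0649 -1.3824] F [ 0.036   0.5533 -0.425 ] M [ 0.019  -0.     -0.0025] open 0.7067489231008848
x [ 0.0005  0.0001 -1.    ] y [0.1288 0.9917 0.0002] z [ 0.9917 -0.1288  0.0005] jawyaw 82.59728917573932
bar_tip [{'location': [270.8, 205.8], 'confidence': 0.82}]
knob_grip [{'location': [310.1, 188.5], 'confidence': 0.89}]
[0.5855 0.0935 0.118 ] 1.8493298021830777 0.08432483225816124
```

View pics/side9.png

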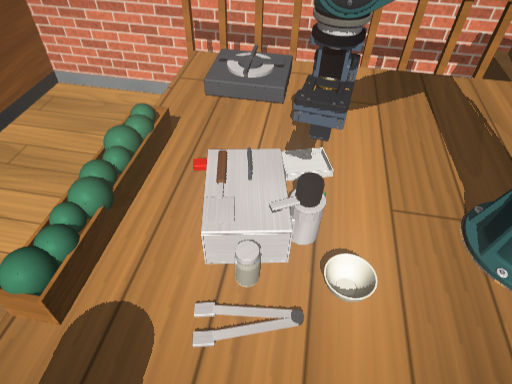

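The picture shows the arm over the lid with its tip at about (271,206) and a turn of about 1.85 rad. The knob is at home height, the lid is shut, and everything else visible is in place. The gripper is clear, so I'm handing in.

```bash
python3 -c "
from h import *
print(r.close_job())"
```

```text
the job is handed in; nothing more can be done
None
```

The box is latched and the job handed in at about 15.6 s of the 48 s allowed; no verdict came back. I gripped the knob, lifted it about 15 mm and turned it anticlockwise. From about 1.3 rad I pressed on the ledge every 4° or so until it dropped into the second keyway near 1.85 rad, then pushed it home and let go.

**Last checks**
- **Knob home:** closed fingertips met the knob's top at z = 0.167 m and it stayed there under 25 N, which is the fully home height.
- **Arm over the lid:** the final side picture puts the turn at about 1.85 rad and the tip 84 mm from the knob's axis (85 mm expected).
- **Lid and other things:** the lid looks shut and everything visible in the side picture looks in place. I did not measure how far anything had moved, and the brush and the spray cap are mostly hidden from that camera.
- **Robot clear:** the gripper was about 100 mm above the knob, with no contact force.

**What disagreed**
- **Ledge height:** the first ledge contact read about 1.7 mm low, at 32 N. The fingers had probably slipped on the knob, so I relied on the top-press check instead.
- **Keyway binding:** the knob bound part-way down, with a twist of 0.84 N m, until I turned it about 4° further.
- **Networks:** in the top view, with the latch hidden by the arm, the network put bar_tip on the tongs, so I ignored it.

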